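# One turn of the sheet press

### The arm

A 6-joint arm with a two-finger parallel gripper is mounted at the origin on the work surface. World frame = base frame: x ahead of the robot, y to its left, z up, the work surface at z = 0. Lengths are in mm, angles in rad, forces in N, time in s.
With the tool pointing down it reaches from about 275 to 750 mm from the base axis. Payload 10.2 kg.
Tool frame: the origin (TCP) lies where the fingers leave the gripper's body, on its centre line; the fingertips stand 73 mm ahead of it and the grasp point (between the pads) lies 54 mm ahead of it (ctrl.tip_extent is the z of the fingertips in the tool frame, in mm); z points along the fingers, y is the line along which they close (so a half turn about z gives the same grasp; the last joint's range is limited). The gripper opens to 85 mm and grips with 20 to 120 N. Pads are 22 mm wide; open, the fingers measure 114 mm over their backs; the gripper's body (76 mm by 85 mm) begins 54 mm behind the grasp point. The pads swing forward as they close: fully open they stand 13 mm farther back than shut.
Start: joints at [-1.434, 0.313, 1.498, -0, 1.331, -0.223], TCP at [184.833, -491.394, 303.894] pointing down, gripper open.
Joint ranges: [-2.94, 2.94], [-0.97, 2.17], [0.19, 2.56], [-1.23, 4.37], [0.02, 3.11], [-2.88, 2.88]. Speed limits (rad/s): [2.39, 2.39, 3.01, 3.14, 3.14, 3.14].

### API

Orientations are given as a unit quaternion [w, x, y, z].
In Python, from rig import readout, cams, order, ctrl gives the robot as it stands.
- The arm moves only by the shell command python3 -m handwheel 'ROWS' [OPENING] [FORCE]. ROWS is a JSON list of rows, 1 to 8 of them, each an object with the fields dx, dy, dz (the shift in mm), rx, ry, rz (a rotation vector in rad); a field left out counts as zero; each row is the pose to reach, as a shift and turn from the pose commanded when the command began, along the tool's axes at that moment; what a row does not reach only later rows make up. A row lasts 1/10 s, in which the tool goes at most 50 mm and 0.15 rad, less where a joint would pass 70% of its speed; a pose out of reach is approached as far as the arm can. OPENING is the opening from 0.0 (shut) to 1.0 (fully open), set as the command begins (- or left out keeps the last). The fingers move at their own pace and stop on an object; FORCE is the grip in N (left out, the last holds). Time passes only in rows, so rows that do not move let the fingers close. It prints the time, the measured TCP pose, the force, the opening and the grip force at its end. Input that does not fit is refused with a message, and nothing moves.
- readout.sense(): the state, without advancing time (a new reading comes with each control period).
- cams.capture(name): name is "scene" or "side" or "wrist"; returns (picture, depth): 480x640x3 uint8, red, green, blue; 480x640 float32, mm along the optical axis (not along the pixel's ray), 0 where there is no reading.
- cams.calibration(name): a dict with "fx", "fy", "cx", "cy" (pixels), "position" and "attitude" of the camera in the world. Camera axes: x right, y down, z forward; pixel columns grow to the right and rows downward; lengths in mm; the calibration is good to about 2 mm. A picture is of the moment at which its call begins: read the wrist's pose just before it. calibration takes no time and is no camera call; for the wrist camera it gives the pose at the moment of the call.
- order.finish_job(): hands the job in; it is judged then, once.
Trained networks look in the newest picture that a camera, given by its name, has taken for a name from the list of things; names that differ only in an ending like _2 or _b are one class to them, and where a whole thing is asked for, a point or a joint stands for the part that bears it (a point fixed in the world has none). Each returns a list of dicts, best first, with "p" (0 to 1); they miss things now and then, are a little off and sometimes report something else, mostly with a low value. They report only what shows in the picture. A call takes as long as a camera call.
- cams.trace(target, camera): "pixels" (480x640 bool, what is visible of it) and "bbox" ([left, top, right, bottom] in pixels, round what is visible of it).
- cams.spot_point(target, camera): "uv" ([column, row] in pixels: a listed point, or the origin of a listed thing).
The state is a dict: "time_s": time; "joints": joint angles; "dq": joint speeds; "tau": joint torques, N m; "eef_pos": TCP position; "ee_rot": TCP orientation; "force": force on the tool from outside, world axes, zero at the start; "wrist_torque": the same for the moment, N m; "grip_width": opening from 0.0 (shut) to 1.0 (fully open); "grip_force": force on a finger pad.
Only numpy, scipy, OpenCV 4.12 (cv2) and the standard library are available. Lean on these libraries where they do the work, as an engineer would, in place of code of your own. Each camera call takes 0.05 s, during which the arm holds its last target. There are 200 camera calls.

### The job

Close the bench press on the copper sheets: with the fingertips, gently push the blue hand wheel round by its upright black handle, clockwise as seen from above, through exactly one full turn, so that the handle stops at the red mark on the dial where it started and does not run on past it. Only push the handle from the side, do not lift it (it just drops into its socket), and leave the jar, copper tube and cork block where they are; finish with the hand clear.

Things in the scene. Friction and masses are not known exactly. Their poses are not given: they have to be found in the camera images.
- wheel (a joint): Turn of the blue hand wheel about its upright axis, rad: 0 at the start (handle at the red mark), growing as it goes CLOCKWISE seen from above; 6.283 is one full turn. No detent there (range -1.2 to 8). Stiff: about 0.2 N m, 2 to 4 N at the handle when slow; it stays where it is left, no coasting. A turn lowers the platen 10 mm.
- wheel_hub (a point): Point on the blue wheel's upright axis, level with the rim top, 185 mm above the bench. Rim centre-line radius 78 mm, rim bar 14 mm thick, three 12 mm spokes; hub 44 mm across, up to 2 mm above the rim top; a steel screw 18 mm across rises through it to at most 44 mm above the rim top. Only screw and handle stand above the rim. The dial's top is 24 mm below the rim top.
- peg_foot (a point): Centre of the foot of the wheel's handle: an upright round black peg, 20 mm in diameter, 50 mm tall, on the rim 78 mm from the wheel's axis. Foot level with the rim top (185 mm above the bench), top at 235 mm. It goes round with the wheel and does not spin in its socket.
- peg (a joint): How far the handle peg has been lifted out of its socket, m: 0 fully down (it weighs 80 g and slides up freely). Must stay down.
- red_mark (a point): The red mark on the outer edge of the white dial ring (232 mm across) under the wheel, 103 mm from the wheel's axis, 163 mm above the bench; 25 mm long radially, 12 mm wide. The dial does not turn. At the start the handle stands in line with it, seen from the axis.
- dial: The fixed white dial ring on top of the press, 232 mm across, 6 mm thick, with black ticks every 15 degrees; it carries the hand wheel and its handle. Origin on the wheel's axis, 155 mm above the bench; x points from the axis to the red mark.
- press: The green bench press, bolted down: base 170 x 250 x 25 mm, two steel columns, crosshead whose top is 155 mm above the bench, the dial and wheel centred on top. Origin at the centre of the base's underside; the crosshead and base run along its y axis.
- jar: Bystander: loose closed glass jar, 60 mm across, 100 mm tall, standing. Origin at the centre of its underside.
- tube: Bystander: loose copper tube, 34 mm across, 90 mm tall, standing on end. Origin at the centre of its underside.
- block: Bystander: loose cork sanding block 70 x 40 x 30 mm, lying flat. Origin at the centre of its underside.

How it is judged:
By the outcome, as a careful person would: the job done as asked, in the order asked, and still so for the second after the job is handed in, with the robot touching nothing.
It also fails if it takes over 61 s, if anything falls off the work surface, if the arm or the gripper's body presses on something with over 40 N, if the wrist force passes 120 N, or if a joint passes its speed limit or range.

## Working session

There is one attempt and no reset: what is moved stays moved. The work goes in short steps, Python scripts to look and compute and a shell command to move; the robot and the scene stay as the last step left them, time stands still between calls to the robot, and variables do not carry over. Pictures are saved under pics/ and viewed, at most 10 in all, crops included, and the job is handed in when it is done.

```bash
mkdir -p pics; ls; cat > h.py <<'E'
import numpy as np, cv2
from scipy.spatial.transform import Rotation as R
from rig import readout, cams, order, ctrl
def rot(q): return R.from_quat([q[1],q[2],q[3],q[0]])
def cap(n,f=None):
    cal=cams.calibration(n); im,d=cams.capture(n)
    if f: cv2.imwrite('pics/'+f,im[:,:,::-1])
    return cal,im,d
def ray(cal,uv):
    v=np.array([(uv[0]-cal['cx'])/cal['fx'],(uv[1]-cal['cy'])/cal['fy'],1.])
    a=cal['attitude']; a=np.array(a)
    M=a if a.shape==(3,3) else rot(a).as_matrix()
    return np.array(cal['position']),M@v
def atz(cal,uv,z):
    p,v=ray(cal,uv); return p+v*(z-p[2])/v[2]
E
python3 - <<'E'
from h import *
print(readout.sense()); 
for n in('scene','side','wrist'):
    cal,im,d=cap(n,n+'0.png'); print(n,cal)
    for t,z in(('wheel_hub',185),('peg_foot',185),('red_mark',163),('dial',155),('jar',0),('tube',0),('block',0)):
        for r in cams.spot_point(t,n)[:1]: print(t,r['p'],r['uv'],atz(cal,r['uv'],z).round(1))
E
```

```text
pics
{'time_s': 0.0, 'joints': array([-1.43437013e+00,  3.13471800e-01,  1.49845118e+00,  1.29224934e-05,
        1.33095730e+00, -2.23416088e-01]), 'dq': array([-0.00039622, -0.00102805,  0.00103545, -0.00158607,  0.00096705,
       -0.00061302]), 'tau': array([-2.26519842e-04, -4.12260711e+01, -2.59742045e+01, -1.76653671e-04,
        4.09892833e-03,  2.85000823e-05]), 'eef_pos': array([ 184.82715899, -491.2194946 ,  303.31854319]), 'ee_rot': array([-6.42930247e-04,  9.83857879e-01,  1.78950440e-01,  3.42631152e-05]), 'force': array([ 0.28206759,  0.64172197, -0.03608294]), 'wrist_torque': array([ 0.0129904 ,  0.01356416, -0.0085226 ]), 'grip_force': 0.0, 'grip_width': 1.0013874592494438}
scene {'fx': 470.45295035778213, 'fy': 470.45295035778213, 'cx': 325.45713152516504, 'cy': 231.16072811093463, 'position': array([ 940.24294161, -442.18349591,  659.58897526]), 'attitude': array([-0.42489068,  0.8504354 ,  0.27996777, -0.1335874 ])}
wheel_hub 0.74 [326.1, 243.1] [594.   42.3 185. ]
peg_foot 0.81 [317.7, 275.6] [629.7 -27.8 185. ]
red_mark 0.55 [313.6, 302.9] [645.6 -59.  163. ]
di
[... 261 characters left out ...]
y([ 53.61443111, 570.70263824, 684.29262307]), 'attitude': array([ 0.15816841, -0.32951708,  0.84071919, -0.39949029])}
wheel_hub 0.72 [308.2, 198.5] [601.5  32.2 185. ]
peg_foot 0.44 [318.9, 182.8] [628.4 -28.7 185. ]
red_mark 0.84 [325.3, 186.2] [632.8 -54.1 163. ]
dial 0.91 [311.7, 213.1] [589.5  35.  155. ]
jar 0.81 [301.6, 349.2] [443.3 218.1   0. ]
tube 0.71 [369.3, 236.7] [ 565.8 -146.2    0. ]
block 0.87 [223.1, 314.6] [625.8 266.8  -0. ]
wrist {'fx': 342.65262852730854, 'fy': 342.65262852730854, 'cx': 322.86893991462887, 'cy': 235.70983104236473, 'position': array([ 252.84185649, -467.71405408,  371.63005103]), 'attitude': array([ 0.11800333,  0.8137145 , -0.56333428, -0.08123061])}
```

View pics/scene0.png

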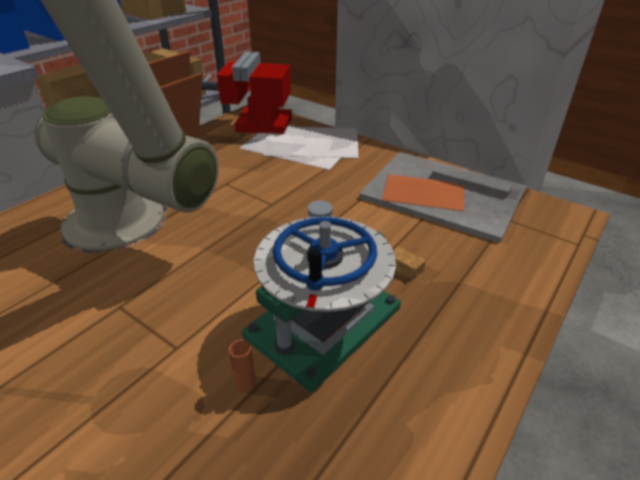

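View pics/side0.png

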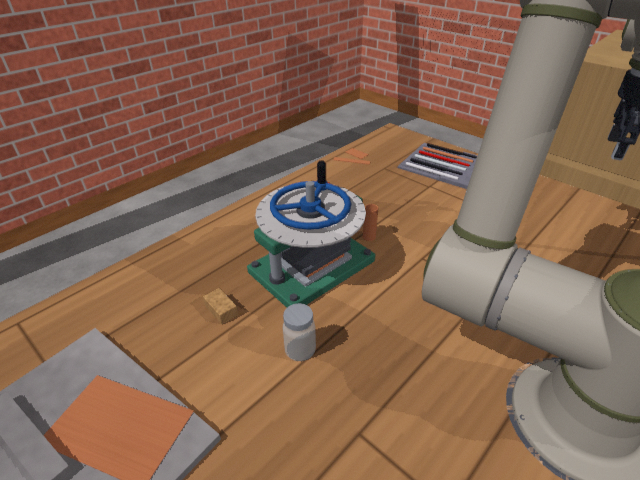

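```bash
python3 - <<'E'
from h import *
# fit the hub axis: white dial ring outer edge, z=161; peg top & screw via depth
for n in('scene','side'):
    cal,im,d=cap(n)
    v,u=np.mgrid[0:480,0:640]
    P,_=ray(cal,(0,0)); M=rot(cal['attitude']).as_matrix()
    X=np.stack([(u-cal['cx'])/cal['fx']*d,(v-cal['cy'])/cal['fy']*d,d],-1)@M.T+P
    near=(d>0)&(np.hypot(X[...,0]-595,X[...,1]-38)<135)
    hsv=cv2.cvtColor(im,cv2.COLOR_RGB2HSV)
    white=near&(hsv[...,1]<50)&(hsv[...,2]>140)&(abs(X[...,2]-161)<8)
    blue=near&(hsv[...,1]>100)&(abs(hsv[...,0].astype(int)-110)<15)&(X[...,2]>178)
    red=near&(hsv[...,1]>120)&((hsv[...,0]<8)|(hsv[...,0]>172))&(X[...,2]>140)
    dark=near&(hsv[...,2]<70)&(X[...,2]>190)
    for nm,m in(('white',white),('blue',blue),('red',red),('dark',dark)):
        if m.sum(): print(n,nm,m.sum(),np.median(X[m],0).round(1),X[m].min(0).round(1),X[m].max(0).round(1))
    t=dark&(X[...,2]>X[dark][:,2].max()-6) if dark.any() else dark
    if t.any(): print('pegtop',X[t].mean(0).round(1))
    # outer ellipse of white ring projected on z=161
    cs,_=cv2.findContours(white.astype(np.uint8),0,1); pts=np.concatenate(cs)[:,0]
    hull=cv2.convexHull(pts)[:,0]
    Q=np.array([atz(cal,p,161)[:2] for p in hull])
    from scipy.optimize import least_squares
    r=least_squares(lambda c:np.hypot(*(Q-c).T)-116,[595,38],loss='soft_l1',f_scale=2)
    print('axis dial fit',r.x.round(1),np.abs(r.fun).mean().round(2),len(Q))
    cs,_=cv2.findContours(blue.astype(np.uint8),0,1); pts=np.concatenate(cs)[:,0]; hull=cv2.convexHull(pts)[:,0]
    Q=np.array([atz(cal,p,183)[:2] for p in hull])
    r=least_squares(lambda c:np.hypot(*(Q-c).T)-85,[595,38],loss='soft_l1',f_scale=2)
    print('axis rim fit',r.x.round(1),np.abs(r.fun).mean().round(2))
E
```

```text
scene white 3935 [637.3  16.8 160.1] [479.6 -77.6 154.4] [711.  158.6 163.5]
scene blue 2271 [609.4  30.  183. ] [515.2 -47.9 178. ] [679.9 115.8 235.5]
scene red 93 [640.  -57.2 162.7] [630.6 -69.6 160.4] [648.4 -43.5 164.3]
scene dark 515 [630.2 -36.3 214.1] [591.1 -45.4 190.1] [639.6  36.1 236. ]
pegtop [630.7 -35.8 233.3]
axis dial fit [595.5  37. ] 1.17 41
axis rim fit [598.5  32.6] 1.95
side white 2615 [564.6  77.8 161.7] [477.1 -79.4 156. ] [707.3 152.2 164.8]
side blue 1394 [584.7  46.3 184.2] [508.  -43.5 178. ] [672.  121.  231.8]
side red 2 [627.6 -51.  178.8] [617.5 -68.5 165.7] [637.7 -33.4 191.9]
side dark 181 [621.2 -28.4 215.5] [583.3 -39.7 190. ] [632.9  33.6 237. ]
pegtop [623.2 -31.  234.4]
axis dial fit [592.1  37. ] 0.97 35
axis rim fit [589.4  40.3] 4.42
```

The views agree: in the scene picture the handle is at about (315,262) with the red mark at (312,300). The side picture shows the handle at (322,172), the jar at (300,332) and the cork at (220,305). That puts the axis near (594,37) and the mark at about -64°.

I'll align tool y with the radius through the mark, so the handle is pushed along -x, and go in above and behind it.

```bash
cat >> h.py <<'E'
AX=np.array([593.8,37.]); YAW=np.radians(25.9)
xt=np.array([np.cos(YAW),np.sin(YAW)]); yt=np.array([np.sin(YAW),-np.cos(YAW)])
def tgt(phi,r=80): a=np.radians(phi); return AX+r*(-np.sin(a)*xt+np.cos(a)*yt)
def wf(p): d=np.asarray(p)[:2]-AX; return np.array([d@xt,d@yt])  # wheel frame coords
E
python3 - <<'E'
from h import *
s=readout.sense(); p=np.array([184.833,-491.394,303.894])
t=np.r_[tgt(-38),345]
print(t, rot(s['ee_rot']).inv().apply(t-p), ctrl.tip_extent)
E
```

```text
[665.64220606   1.80486641 345.        ] [ 623.65132732 -292.37501793  -41.08757135] 72.6
```

```bash
python3 -m handwheel '[{"dx": 20, "dy": -10, "dz": -41}, {"dx": 60, "dy": -28, "dz": -41}, {"dx": 100, "dy": -47, "dz": -41, "rz": -0.02}, {"dx": 140, "dy": -66, "dz": -41, "rz": -0.04}, {"dx": 180, "dy": -84, "dz": -41, "rz": -0.06}, {"dx": 220, "dy": -103, "dz": -41, "rz": -0.08}, {"dx": 260, "dy": -122, "dz": -41, "rz": -0.092}, {"dx": 300, "dy": -141, "dz": -41, "rz": -0.092}]' 0 40
python3 - <<'E'
from h import *
s=readout.sense(); t=np.r_[tgt(-38),345]; e=s['eef_pos']
print(e,rot(s['ee_rot']).inv().apply(t-e),s['grip_width'],s['joints'],ctrl.tip_extent,s['dq'])
E
```

```text
time_s: 2.1
eef_pos: [417.0, -252.3, 345.1]
ee_rot: [0.0, 0.975, 0.224, 0.0]
force: [0.0, -0.4, -0.1]
grip_width: -0.002
grip_force: 0.0
[ 416.99156932 -252.26410794  345.09360508] [ 3.34653285e+02 -1.19938994e+02  8.85859448e-02] -0.0018870167275840287 [-7.85014580e-01  2.00593688e-01  1.53480125e+00 -9.03818381e-06
  1.40569705e+00  3.33743765e-01] 72.6 [ 0.9407928   0.18664942 -0.22548232  0.00138573  0.03727068  0.94291131]
```

```bash
python3 -m handwheel '[{"dx": 42, "dy": -15}, {"dx": 84, "dy": -30}, {"dx": 126, "dy": -45}, {"dx": 168, "dy": -60}, {"dx": 210, "dy": -75}, {"dx": 252, "dy": -90}, {"dx": 294, "dy": -105}, {"dx": 334, "dy": -119.5}]'
python3 -m handwheel '[{}, {}]'
python3 - <<'E'
from h import *
s=readout.sense(); e=s['eef_pos']
print(e,wf(e),rot(s['ee_rot']).as_matrix().round(4).tolist(),s['joints'].round(2),s['force'])
cal,im,d=cap('wrist','w1.png')
for t,z in(('wheel_hub',185),('peg_foot',185),('red_mark',163),('dial',155)):
    for r in cams.spot_point(t,'wrist')[:1]: print(t,r['p'],r['uv'],atz(cal,r['uv'],z).round(1))
cap('scene','s1.png')
E
```

```text
time_s: 2.9
eef_pos: [665.3, 1.2, 344.8]
ee_rot: [0.0, 0.975, 0.224, 0.0]
force: [1.0, -0.7, 0.4]
grip_width: 0.005
grip_force: 0.0
time_s: 3.1
eef_pos: [664.5, 0.0, 344.1]
ee_rot: [-0.0, 0.974, 0.225, -0.001]
force: [0.3, 0.4, -0.4]
grip_width: -0.002
grip_force: 0.0
[6.64487358e+02 2.28196094e-02 3.44116360e+02] [47.4356646  64.13947483] [[0.8991, 0.4377, -0.0011], [0.4377, -0.8991, -0.0001], [-0.001, -0.0004, -1.0]] [-0.18  0.62  0.93 -0.    1.59  0.94] [ 0.3430842   0.36919791 -0.36693239]
wheel_hub 0.61 [237.8, 303.0] [595.9  33.9 185. ]
red_mark 0.89 [369.3, 287.6] [641.1 -54.4 163. ]
dial 0.89 [244.0, 281.5] [598.4  37.1 155. ]
```

View pics/w1.png

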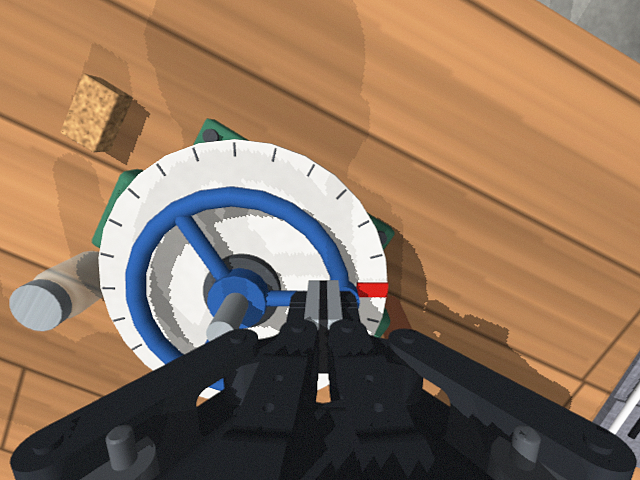

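The wrist picture shows the red mark at (373,290), the spoke to the handle lined up with it from the hub at (238,297), and the fingertips at (322,300) behind the handle. I'll refine the axis from this closer view.

```bash
python3 - <<'E'
from h import *
from scipy.optimize import least_squares
cal=cams.calibration('wrist'); im=cv2.imread('pics/w1.png')[:,:,::-1]
hsv=cv2.cvtColor(im,cv2.COLOR_RGB2HSV)
w=((hsv[...,1]<45)&(hsv[...,2]>120)); w[:,:95]=0; w[:,395:]=0; w[300:]=0
n,l,st,_=cv2.connectedComponentsWithStats(w.astype(np.uint8)); 
m=(l==1+st[1:,4].argmax()).astype(np.uint8)
h=cv2.convexHull(np.concatenate(cv2.findContours(m,0,1)[0])[:,0])[:,0]
h=h[h[:,1]<290]
Q=np.array([atz(cal,p,161)[:2] for p in h])
r=least_squares(lambda c:np.hypot(*(Q-c).T)-116,[595,38],loss='soft_l1',f_scale=1); print(r.x,abs(r.fun).mean(),len(Q))
red=(hsv[...,1]>180)&((hsv[...,0]<6)|(hsv[...,0]>174)); red[:,:340]=0;red[:,400:]=0
v,u=np.nonzero(red); print(u.min(),u.max(),v.min(),v.max())
c=atz(cal,(u.mean(),v.mean()),163); print(c, np.degrees(np.arctan2(*(c[:2]-r.x)[::-1])), np.hypot(*(c[:2]-r.x)))
s=readout.sense(); e=s['eef_pos']; print(e, wf(e))
E
```

```text
[594.32649836  33.42006474] 1.0512323419981122 37
357 387 283 296
[639.88176976 -58.95179349 163.        ] -63.74874667773784 102.99438307750843
[663.92575497  -1.2774709  345.45829301] [46.36250064 65.06385189]
```

```bash
sed -i 's/^AX=.*/AX=np.array([594.2,35.5]); YAW=np.radians(26.0)/' h.py
python3 -m handwheel '[{"dy": 5, "dz": 15}, {"dy": 10, "dz": 30}, {"dy": 15, "dz": 45}, {"dy": 16, "dz": 60}, {"dy": 16, "dz": 75}, {"dy": 16, "dz": 75}]'
python3 - <<'E'
from h import *
R0=R.from_quat([.983858,.178950,0,0]); p=np.array([184.833,-491.394,303.894])+R0.apply([300,-141,-41])
R1=R0*R.from_rotvec([0,0,-.092]); p=p+R1.apply([334,-119.5,0]); p=p+R1.apply([0,16,75])
E=np.array([readout.sense()['eef_pos'] for _ in range(3)])
print('cmd',p,wf(p),'meas',E.mean(0),wf(E.mean(0)),readout.sense()['force'])
cap('scene','s2.png'); 
E
```

```text
time_s: 4.0
eef_pos: [670.6, -15.3, 268.0]
ee_rot: [-0.001, 0.975, 0.224, -0.002]
force: [0.2, 1.5, -0.2]
grip_width: -0.003
grip_force: 0.0
cmd [671.26138285 -14.84317938 269.894     ] [47.19331483 79.02963668] meas [670.59293313 -15.27501591 268.04869964] [46.40321152 79.12473971] [ 0.20630766  1.45107252 -0.19681594]
```

View pics/s2.png

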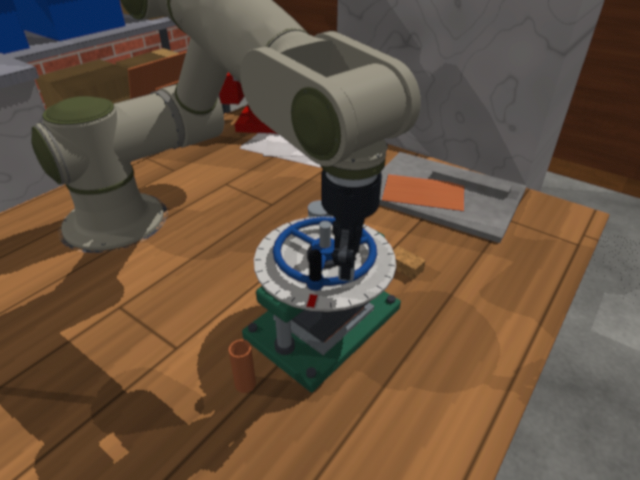

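The fingertips stand just behind the handle: tips at (345,275), handle at (315,265). I'll creep in to find first contact, which will also serve as the gauge for the final position.

```bash
cat > st.py <<'E'
from h import *
s=readout.sense(); f=rot(s['ee_rot']).inv().apply(s['force']); print('t',s['time_s'],'wf',wf(s['eef_pos']).round(1),'z',s['eef_pos'][2].round(1),'F_tool',f.round(1))
E
python3 -m handwheel '[{"dx": -6}, {"dx": -12}, {"dx": -18}, {"dx": -22}, {"dx": -22}]' >/dev/null; python3 st.py
for i in 1 2 3; do python3 -m handwheel '[{"dx": -1}, {"dx": -1}]' >/dev/null; python3 st.py; done
```

```text
t 4.55 wf [24.7 79.1] z 270.4 F_tool [ 0.6  0.8 -0.2]
t 4.75 wf [24.2 79. ] z 269.9 F_tool [0.4 0.  0.8]
t 4.95 wf [23.2 79. ] z 269.8 F_tool [-0.6 -0.7  0.2]
t 5.15 wf [22.2 79. ] z 269.9 F_tool [ 0.2 -0.5  0.1]
```

```bash

for i in 1 2 3 4 5 6; do python3 -m handwheel '[{"dx": -1}, {"dx": -1}]' >/dev/null; python3 st.py; done
```

```text
t 5.35 wf [21.2 79. ] z 269.9 F_tool [ 1.3 -0.4  1.5]
t 5.55 wf [20.3 79. ] z 269.9 F_tool [2.4 1.5 1.5]
t 5.75 wf [19.2 79.1] z 269.9 F_tool [1.5 1.8 0.6]
t 5.95 wf [18.1 79.1] z 270.0 F_tool [1.9 2.3 0.4]
t 6.15 wf [17.1 79. ] z 270.0 F_tool [1.8 2.  1.1]
t 6.35 wf [16.1 79. ] z 269.9 F_tool [ 2.1  1.3 -0.1]
```

Contact came at commanded x ≈ 20.9 mm, y = 79 in the wheel frame, against 21 expected. Next I'll work out the waypoints for the circle.

```bash
python3 - <<'E'
import numpy as np
r=80.6; P=lambda a:np.array([-r*np.sin(a),r*np.cos(a)])
c=np.array([16,79]);a0=np.degrees(np.arctan2(-16.2,79))
for k in range(10):
    pts=[np.round(P(np.radians(a0+32*k+4*j))).astype(int) for j in range(1,9)]
    print('[' + ','.join(f'[{p[0]-c[0]},{p[1]-c[1]},0,0,0,0]' for p in pts)+']', a0+32*k+32, pts[-1]); c=pts[-1]
E
```

```text
[[-5,1,0,0,0,0],[-11,1,0,0,0,0],[-17,2,0,0,0,0],[-22,1,0,0,0,0],[-28,1,0,0,0,0],[-33,0,0,0,0,0],[-39,-2,0,0,0,0],[-44,-3,0,0,0,0]] 20.411393753070232 [-28  76]
[[-5,-3,0,0,0,0],[-10,-5,0,0,0,0],[-15,-8,0,0,0,0],[-20,-11,0,0,0,0],[-24,-15,0,0,0,0],[-28,-18,0,0,0,0],[-32,-22,0,0,0,0],[-36,-27,0,0,0,0]] 52.41139375307023 [-64  49]
[[-3,-4,0,0,0,0],[-6,-9,0,0,0,0],[-9,-14,0,0,0,0],[-11,-19,0,0,0,0],[-13,-25,0,0,0,0],[-14,-30,0,0,0,0],[-15,-36,0,0,0,0],[-16,-41,0,0,0,0]] 84.41139375307023 [-80   8]
[[-1,-6,0,0,0,0],[-1,-11,0,0,0,0],[0,-17,0,0,0,0],[1,-23,0,0,0,0],[2,-28,0,0,0,0],[4,-33,0,0,0,0],[5,-39,0,0,0,0],[8,-44,0,0,0,0]] 116.41139375307023 [-72 -36]
[[2,-5,0,0,0,0],[6,-10,0,0,0,0],[9,-14,0,0,0,0],[12,-18,0,0,0,0],[16,-22,0,0,0,0],[21,-26,0,0,0,0],[25,-30,0,0,0,0],[30,-33,0,0,0,0]] 148.41139375307023 [-42 -69]
[[5,-2,0,0,0,0],[10,-5,0,0,0,0],[15,-7,0,0,0,0],[20,-9,0,0,0,0],[26,-10,0,0,0,0],[31,-11,0,0,0,0],[37,-11,0,0,0,0],[43,-12,0,0,0,0]] 180.41139375307023 [  1 -81]
[[5,1,0,0,0,0],[11,1,0,0,0,0],[16,2,0,0,0,0],[22,4,0,0,0,0],[27,5,0,0,0,0],[32,8,0,0,0,0],[37,10,0,0,0,0],[42,13,0,0,0,0]] 212.41139375307023 [ 43 -68]
[[5,3,0,0,0,0],[9,7,0,0,0,0],[13,10,0,0,0,0],[17,14,0,0,0,0],[21,19,0,0,0,0],[24,23,0,0,0,0],[27,28,0,0,0,0],[30,33,0,0,0,0]] 244.41139375307023 [ 73 -35]
[[2,5,0,0,0,0],[4,11,0,0,0,0],[5,16,0,0,0,0],[6,22,0,0,0,0],[7,27,0,0,0,0],[8,33,0,0,0,0],[8,38,0,0,0,0],[7,44,0,0,0,0]] 276.41139375307023 [80  9]
[[-1,6,0,0,0,0],[-2,11,0,0,0,0],[-4,16,0,0,0,0],[-5,22,0,0,0,0],[-8,27,0,0,0,0],[-10,32,0,0,0,0],[-14,37,0,0,0,0],[-17,41,0,0,0,0]] 308.41139375307023 [63 50]
```

```bash
python3 -m handwheel '[{"dx": -5, "dy": 1}, {"dx": -11, "dy": 1}, {"dx": -17, "dy": 2}, {"dx": -22, "dy": 1}, {"dx": -28, "dy": 1}, {"dx": -33}, {"dx": -39, "dy": -2}, {"dx": -44, "dy": -3}]' >/dev/null; python3 st.py
python3 -m handwheel '[{"dx": -5, "dy": -3}, {"dx": -10, "dy": -5}, {"dx": -15, "dy": -8}, {"dx": -20, "dy": -11}, {"dx": -24, "dy": -15}, {"dx": -28, "dy": -18}, {"dx": -32, "dy": -22}, {"dx": -36, "dy": -27}]' >/dev/null; python3 st.py
python3 - <<'E'
from h import *
cap('side','side2.png')
E
```

```text
t 7.15 wf [-28.4  75.9] z 270.0 F_tool [3.3 0.4 0.2]
t 7.95 wf [-64.2  48.8] z 269.9 F_tool [ 1.5  2.5 -0. ]
```

View pics/side2.png

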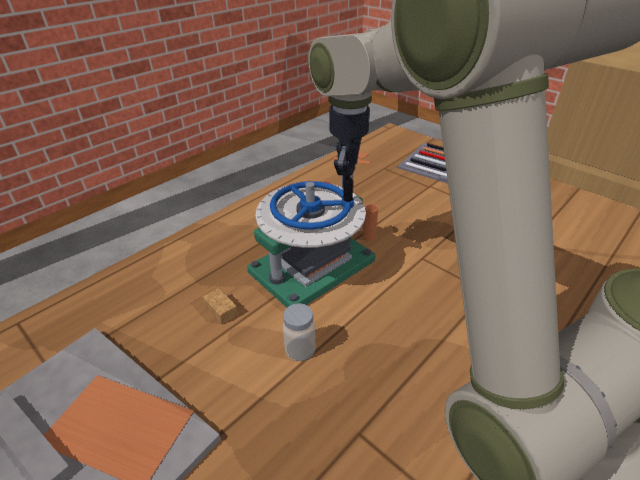

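The handle is now at (348,188), pushed round clockwise by the fingers just behind it at (345,170). It is seated on the rim, and the forces are small. I'll carry on round.

```bash
python3 -m handwheel '[{"dx": -3, "dy": -4}, {"dx": -6, "dy": -9}, {"dx": -9, "dy": -14}, {"dx": -11, "dy": -19}, {"dx": -13, "dy": -25}, {"dx": -14, "dy": -30}, {"dx": -15, "dy": -36}, {"dx": -16, "dy": -41}]' >/dev/null; python3 st.py
python3 -m handwheel '[{"dx": -1, "dy": -6}, {"dx": -1, "dy": -11}, {"dy": -17}, {"dx": 1, "dy": -23}, {"dx": 2, "dy": -28}, {"dx": 4, "dy": -33}, {"dx": 5, "dy": -39}, {"dx": 8, "dy": -44}]' >/dev/null; python3 st.py
python3 -m handwheel '[{"dx": 2, "dy": -5}, {"dx": 6, "dy": -10}, {"dx": 9, "dy": -14}, {"dx": 12, "dy": -18}, {"dx": 16, "dy": -22}, {"dx": 21, "dy": -26}, {"dx": 25, "dy": -30}, {"dx": 30, "dy": -33}]' >/dev/null; python3 st.py
```

```text
t 8.8 wf [-79.7   7.3] z 269.9 F_tool [0.6 3.  0.2]
t 9.6 wf [-71.6 -36.8] z 269.8 F_tool [-1.3  3.1  0.3]
t 10.4 wf [-41.3 -69.7] z 269.8 F_tool [-2.2  0.9 -0.4]
```

```bash
python3 -m handwheel '[{"dx": 5, "dy": -2}, {"dx": 10, "dy": -5}, {"dx": 15, "dy": -7}, {"dx": 20, "dy": -9}, {"dx": 26, "dy": -10}, {"dx": 31, "dy": -11}, {"dx": 37, "dy": -11}, {"dx": 43, "dy": -12}]' >/dev/null; python3 st.py
python3 -m handwheel '[{"dx": 5, "dy": 1}, {"dx": 11, "dy": 1}, {"dx": 16, "dy": 2}, {"dx": 22, "dy": 4}, {"dx": 27, "dy": 5}, {"dx": 32, "dy": 8}, {"dx": 37, "dy": 10}, {"dx": 42, "dy": 13}]' >/dev/null; python3 st.py
python3 -m handwheel '[{"dx": 5, "dy": 3}, {"dx": 9, "dy": 7}, {"dx": 13, "dy": 10}, {"dx": 17, "dy": 14}, {"dx": 21, "dy": 19}, {"dx": 24, "dy": 23}, {"dx": 27, "dy": 28}, {"dx": 30, "dy": 33}]' >/dev/null; python3 st.py
python3 - <<'E'
from h import *
cap('scene','s3.png')
E
```

```text
t 11.2 wf [  2.  -80.9] z 269.9 F_tool [-2.8  1.2 -0.1]
t 12.0 wf [ 43.6 -67.5] z 269.8 F_tool [-7.4  2.9  0.3]
t 12.8 wf [ 73.8 -34.6] z 270.0 F_tool [-2.1 -2.5 -0.7]
```

View pics/s3.png

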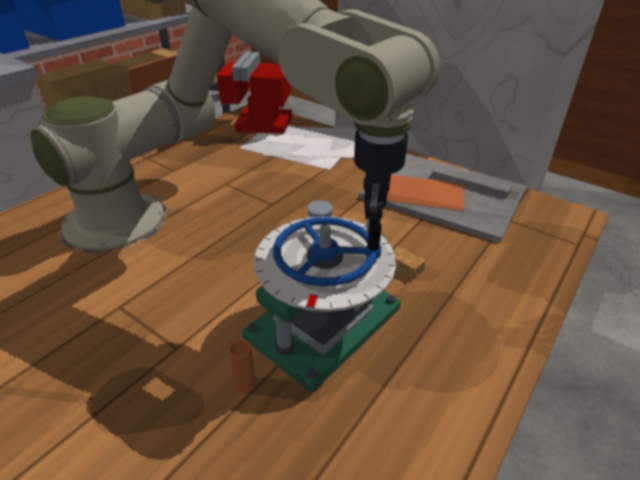

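The handle is at about (374,235) with its spoke at (350,250), roughly 265° round, with the fingers directly behind it. I'll do two more arcs, then approach slowly.

```bash
python3 -m handwheel '[{"dx": 2, "dy": 5}, {"dx": 4, "dy": 11}, {"dx": 5, "dy": 16}, {"dx": 6, "dy": 22}, {"dx": 7, "dy": 27}, {"dx": 8, "dy": 33}, {"dx": 8, "dy": 38}, {"dx": 7, "dy": 44}]' >/dev/null; python3 st.py
python3 -m handwheel '[{"dx": -1, "dy": 6}, {"dx": -2, "dy": 11}, {"dx": -4, "dy": 16}, {"dx": -5, "dy": 22}, {"dx": -8, "dy": 27}, {"dx": -10, "dy": 32}, {"dx": -14, "dy": 37}, {"dx": -17, "dy": 41}]' >/dev/null; python3 st.py
python3 - <<'E'
from h import *
def peg(im):
    c=im[225:285,285:375]; return c
a=cv2.imread('pics/scene0.png')[:,:,::-1]; cal,b,d=cap('scene','s4.png')
t=a[238:290,304:328]; m=cv2.matchTemplate(b[220:300,280:390],t,cv2.TM_CCOEFF_NORMED); _,v,_,l=cv2.minMaxLoc(m); print(v,l[0]+280-304,l[1]+220-238)
v=np.vstack([np.hstack([x[200:320,250:400] for x in(a,b)])]); cv2.imwrite('pics/cmp4.png',cv2.resize(v,None,fx=2.6,fy=2.6,interpolation=cv2.INTER_CUBIC)[:,:,::-1])
for t,z in(('peg_foot',185),):
    for r in cams.spot_point(t,'scene')[:1]: q=atz(cal,r['uv'],z); print(r,wf(q))
E
```

```text
t 13.65 wf [80.4  9.4] z 269.8 F_tool [-1.2 -3.2 -0.2]
t 14.45 wf [62.8 50.4] z 269.9 F_tool [ 0.4 -4.7  0.1]
0.4840960204601288 32 -2
{'uv': [347.1, 270.5], 'p': 0.8} [45.48974539 53.03494302]
```

View pics/cmp4.png

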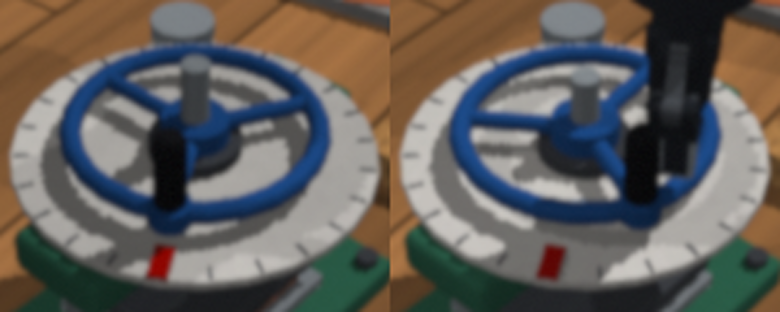

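On the right, the handle foot is at crop (640,200), against (168,200) at the start in the left panel, so about 35° remains. I'll move slowly to about 6° short.

```bash
python3 -m handwheel '[{"dx": -3, "dy": 4}, {"dx": -7, "dy": 8}, {"dx": -11, "dy": 12}, {"dx": -16, "dy": 15}, {"dx": -20, "dy": 18}, {"dx": -25, "dy": 21}, {"dx": -30, "dy": 25}, {"dx": -33, "dy": 29}]' >/dev/null; python3 st.py
cat > m.py <<'E'
from h import *
import sys
b=cap('scene',sys.argv[1])[1]; a=cv2.imread('pics/scene0.png')[:,:,::-1]
def bar(im):  # dark peg column per row, x centre
    g=im[:,:,:].max(2).astype(int); out=[]
    for v in range(258,276):
        r=np.nonzero(g[v,300:345]<75)[0]
        # first dark run
        k=np.split(r,np.nonzero(np.diff(r)>1)[0]+1); k=[x for x in k if len(x)>=6]
        out.append((k[0][0]+300,k[0][-1]+300) if k else (0,0))
    return out
t=a[262:292,300:332]; up=lambda x:cv2.resize(x,None,fx=8,fy=8,interpolation=cv2.INTER_CUBIC)
m=cv2.matchTemplate(up(b[252:302,285:355]),up(t),cv2.TM_CCOEFF_NORMED); _,v,_,l=cv2.minMaxLoc(m)
print('match',v,l[0]/8+285-300,l[1]/8+252-262); print(bar(a)[::3]);print(bar(b)[::3])
E
python3 m.py s5.png
```

```text
t 15.35 wf [29.7 79.4] z 270.1 F_tool [ 2.6 -1.6 -0.2]
match 0.6458335518836975 4.625 0.625
[(np.int64(306), np.int64(321)), (np.int64(307), np.int64(321)), (np.int64(308), np.int64(321)), (np.int64(308), np.int64(331)), (np.int64(309), np.int64(321)), (np.int64(309), np.int64(321))]
[(np.int64(307), np.int64(342)), (np.int64(308), np.int64(342)), (np.int64(311), np.int64(341)), (np.int64(314), np.int64(340)), (np.int64(314), np.int64(340)), (np.int64(314), np.int64(340))]
```

```bash
python3 -m handwheel '[{"dx": -2}, {"dx": -4}, {"dx": -5}, {"dx": -6}, {"dx": -7}, {"dx": -7}]' >/dev/null; python3 st.py; python3 m.py s6.png
```

```text
t 16.0 wf [23.1 79. ] z 269.9 F_tool [1.8 1.5 0.3]
match 0.6784799098968506 1.125 0.25
[(np.int64(306), np.int64(321)), (np.int64(307), np.int64(321)), (np.int64(308), np.int64(321)), (np.int64(308), np.int64(331)), (np.int64(309), np.int64(321)), (np.int64(309), np.int64(321))]
[(np.int64(307), np.int64(341)), (np.int64(308), np.int64(340)), (np.int64(310), np.int64(337)), (np.int64(310), np.int64(336)), (np.int64(311), np.int64(335)), (np.int64(311), np.int64(335))]
```

The image says about 2.2 mm remains and the contact gauge says 2.3 mm. I'll finish it with a slow 2.2 mm step, then back off for an unobstructed check.

```bash
python3 -m handwheel '[{"dx": -0.5}, {"dx": -1}, {"dx": -1.5}, {"dx": -2}, {"dx": -2.2}, {"dx": -2.2}]' >/dev/null; python3 st.py
python3 -m handwheel '[{"dx": 5}, {"dx": 15}, {"dx": 25}, {"dx": 25, "dz": -20}, {"dx": 25, "dz": -50}, {"dx": 25, "dz": -80}, {"dx": 25, "dz": -80}]' >/dev/null; python3 st.py
python3 - <<'E'
from h import *
up=lambda x:cv2.resize(x,None,fx=8,fy=8,interpolation=cv2.INTER_CUBIC)
for n,f,(r0,r1,c0,c1) in(('scene','scene0.png',(240,292,302,330)),('side','side0.png',(158,198,310,335))):
    b=cap(n,n+'F.png')[1]; a=cv2.imread('pics/'+f)[:,:,::-1]
    for q,w in(('peg',(r0,r1,c0,c1)),):
        t=a[w[0]:w[1],w[2]:w[3]]; m=cv2.matchTemplate(up(b[w[0]-8:w[1]+8,w[2]-8:w[3]+8]),up(t),cv2.TM_CCOEFF_NORMED); _,v,_,l=cv2.minMaxLoc(m); print(n,v,l[0]/8-8,l[1]/8-8)
    for t in('wheel_hub','peg_foot'):
        for r in cams.spot_point(t,n)[:1]: print(t,r)
    if n=='scene': cv2.imwrite('pics/cmpF.png',cv2.resize(np.hstack([x[200:320,250:400] for x in(a,b)]),None,fx=2.6,fy=2.6,interpolation=cv2.INTER_CUBIC)[:,:,::-1])
E
```

```text
t 16.65 wf [21. 79.] z 269.9 F_tool [1.2 1.6 0.1]
t 17.35 wf [46.5 79. ] z 354.4 F_tool [-0.2  0.3 -0.9]
scene 0.9907650947570801 0.0 0.0
wheel_hub {'uv': [327.9, 246.0], 'p': 0.75}
peg_foot {'uv': [319.6, 276.1], 'p': 0.62}
side 0.9651339650154114 0.125 0.0
wheel_hub {'uv': [308.9, 199.5], 'p': 0.96}
peg_foot {'uv': [322.0, 182.3], 'p': 0.58}
```

View pics/cmpF.png

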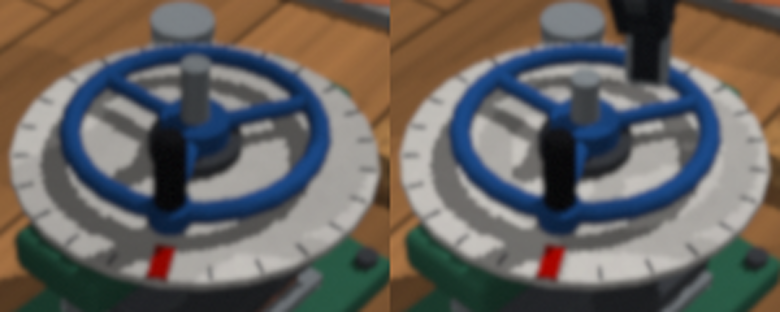

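In both panels the handle is at the same place relative to the red mark (158,200 and 548,200 in the crop). The measured shift is 0.0 px in the scene camera and 0.1 px in the side camera, and the screw has gone down. The hand is clear, so I'm handing in.

```bash
python3 -m handwheel '[{}, {}, {}]' | head -2; python3 -c "
from rig import order; print(order.finish_job())"
```

```text
time_s: 17.95
eef_pos: [670.2, -15.4, 349.7]
the job is handed in; nothing more can be done
None
```

The hand wheel went through one full clockwise turn and its handle is back at the red mark (0.0–0.1 px from its starting place in the two fixed cameras); the hand is clear and the job was handed in at about 18 s.

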